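Locate a bar in a drilling fixture and clamp it

ROBOT

A 6-joint arm with a two-finger parallel gripper is mounted at the origin on a cart in front of the work surface, level with it; the furniture and walls round the work are solid. World frame = base frame: x ahead of the robot, y to its left, z up, the work surface at z = 0. Lengths are in m, angles in rad, forces in N, time in s.
With the tool pointing down it reaches from about 0.275 to 0.825 m from the base axis. Payload 4.9 kg.
Tool frame: the origin (TCP) lies midway between the tips of the shut fingers; the grasp point (between the pads) lies 19 mm behind it; z points along the fingers, y is the line along which they close (so a half turn about z gives the same grasp; the last joint's range is limited). The gripper opens to 85 mm and grips with 20 to 120 N. Pads are 22 mm wide; open, the fingers measure 114 mm over their backs; the gripper's body (76 mm by 85 mm) begins 54 mm behind the grasp point. The pads swing forward as they close: fully open they stand 13 mm farther back than shut.
Start: joints at [-1.242, 0.326, -0.193, 1.052, 0, 1.437], TCP at [0.246, -0.492, 0.231] pointing down, gripper open.
Joint ranges: [-2.65, 2.65], [-0.97, 1.79], [-1.3, 1.35], [-1.93, 2.1], [-1.47, 1.37], [-3.14, 3.14]. Speed limits (rad/s): [2.57, 2.57, 3.14, 3.14, 3.14, 3.14].

INTERFACE

Orientations are given as a unit quaternion [x, y, z, w].
In Python, from plant import get_obs, imaging, job gives the robot as it stands.
- The arm moves only by the tool move_arm, never from a script. Its argument "commands" is a list of rows, each a list of 6 numbers: the shift along the tool's x, y, z in m, then the turn, a rotation vector about the tool's x, y, z in degrees. In form: [[x, y, z, rx, ry, rz], ...]. A call has 1 to 12 rows; each row is the pose to reach, as a shift and turn from the pose commanded when the call began, along the tool's axes at that moment; what a row does not reach only later rows make up. A row lasts 1/10 s, in which the tool goes at most 50 mm and 8.59 degrees, less where a joint would pass 70% of its speed; a pose out of reach is approached as far as the arm can. A call with a gripper value outside its range is refused whole. "claw" is the finger opening in m, from 0 to 0.0854, set as the call begins (left out, the last holds). The fingers move at their own pace and stop on an object; the grip force is fixed at half the most. Time passes only in rows, so rows that repeat a pose let the fingers close. It gives the time, the measured TCP pose, the force, the opening and the grip force at its end, in the units of the state.
- get_obs(): the state, without advancing time (a new reading comes with each control period).
- imaging.snapshot(name): name is "side" or "top"; returns a dict with "img" (400x640x3 uint8, red, green, blue), "depth" (400x640 float32, m along the optical axis (not along the pixel's ray), 0 where there is no reading), "fx", "fy", "cx", "cy" (pixels), "R" (3x3) and "t" (3): a world point X has camera coordinates R X + t. Camera axes: x right, y down, z forward; pixel columns grow to the right and rows downward; lengths in m; the calibration is good to about 2 mm. A picture is of the moment at which its call begins.
- job.finish_job(): hands the job in; it is judged then, once.
The state is a dict: "t": time; "qpos": joint angles; "qd": joint speeds; "joint_torque": joint torques, N m; "tool_pos": TCP position; "tool_rot": TCP orientation; "wrist_force": force on the tool from outside, world axes, zero at the start; "ft_torque": the same for the moment, N m; "gripper_width": finger opening in m; "gripper_force": force on a finger pad.
Only numpy, scipy, OpenCV 4.12 (cv2) and the standard library are available. Lean on these libraries where they do the work, as an engineer would, in place of code of your own. Each camera call takes 0.05 s, during which the arm holds its last target. There are 200 camera calls.

TASK

The aluminium bar lies loose on the blue drilling fixture. With light touches of the fingertips, first push the middle of its long near side until the bar lies flat against the two back pins, next push its free end until the other end meets the stop pin beside the clamp, and last push the red clamp handle fully upright so that the clamp presses on the bar. Only push, never pick the bar up, and leave the other things on the bench where they are.

Things in the scene. Friction and masses are not known exactly. Their poses are not given: they have to be found in the camera images.
- fixture: Blue base plate, 130 (x) x 310 (y) x 12 mm, fixed to the bench, turned by up to 0.3 rad. Origin: centre of its underside (bench top); own x points away from the robot, y to the left along the plate, z up. Offsets below are in this frame, mm. A toggle clamp stands at its right end, behind the stop pin: foot 46 mm wide centred on x = 22.5, from y = -72 to -134, cheeks up to z = 75.
- back_pin_right (a point): Foot centre of the right back pin, at (40, -5, 12): bright steel, 10 mm diameter, standing 18 mm above the plate's top.
- back_pin_left (a point): The same for the left back pin, at (40, 88, 12).
- stop_pin (a point): The same for the stop pin next to the clamp, at (22.5, -50, 12).
- bar_home (a point): Point of the fixture at (22.5, 25, 24.5): where the bar's centre lies when the bar is seated against both back pins and the stop pin. Axes as the fixture's.
- bar_mid (a point): Centre of the loose bright aluminium bar, 140 x 25 x 25 mm, 0.2 to 0.3 kg, flat on the plate (12 to 37 mm above the bench). Own x runs along its length, within 0.2 rad of the fixture's y at the start; own z up. Starts 16 to 28 mm short of the back pins and 15 to 28 mm left (fixture +y) of home: its free end, the one to push, is the left one; the right end meets the stop pin.
- clamp_handle (a joint): Clamp handle, rad: 0 = open, leaning back 30 degrees to the fixture's -y; 0.52 = shut, upright, at its end stop. Turns about an axis along the fixture's x at (22.5, -110, 66). Stays where left; takes 4 to 9 N at its end. The steel clamp arm moves with it: raised when open, down with its sprung rubber foot on the bar, 20 mm from the bar's right end, when shut.
- handle_end (a point): Middle of the free end of the red handle, 93 mm from its axis. The red grip is round, 17 to 19 mm in diameter with a domed end, from 30 to 93 mm from the axis. Push its back, the side to the fixture's -y, towards +y and along its arc. Open, this end is at about (22.5, -156, 147); shut, at (22.5, -110, 159).
- spare_bar: Bystander: second aluminium bar, 140 x 25 x 25 mm, on the bench behind the fixture. Leave alone.
- tape_rule: Bystander: yellow tape measure, 35 x 75 x 64 mm, on the bench behind the fixture. Leave alone.
- square: Bystander: steel try square, 166 x 106 x 16 mm, on the bench behind the fixture. Leave alone.
- pen: Bystander: white marker with a red cap, 125 mm long, 14 mm thick, on the bench in front of the fixture. Leave alone.

How it is judged:
On the way, in this order (a step that is already met when the one before it is completed fails the run):
1. the bar lies flat against both back pins (x of bar_mid in the frame of bar_home above -0.002 m and angle between the x axis of bar_mid and the y axis of bar_home, either way round below 0.04 rad), for 0.2 s.
2. still against the back pins, its right end meets the stop pin (all of step 1 and y of bar_mid in the frame of bar_home below 0.002 m), for 0.2 s.
3. the clamp handle is upright (value of joint clamp_handle above 0.48 rad), for 0.2 s.
At the end, for the whole second after the job is handed in: The bar lies within 2 mm of both back pins and of the stop pin, within 0.04 rad of straight, the clamp handle is within 0.04 rad of its upright end stop and the clamp presses on the bar with more than 1 N (all of step 2 and x of bar_mid in the frame of bar_home below 0.002 m and y of bar_mid in the frame of bar_home above -0.002 m and value of joint clamp_handle above 0.48 rad and contact force between clamp_foot and bar above 1 N and linear speed of bar below 0.01 m/s); the robot touches nothing.
It fails at once if the bar is lifted or tipped (height (world z) of bar_mid above 0.034 m or angle between bar_mid's own z axis and vertical above 0.2 rad).
It fails at once if the bar is pushed hard (over 30 N) (contact force between the fingers and bar above 30 N).
It fails at once if the handle is pushed hard (over 30 N) (contact force between the fingers and clamp_handle above 30 N).
It fails at once if another thing on the bench is moved over 15 mm (distance of any of spare_bar, tape_rule, square, pen from where it was at the start of the episode above 0.015 m).
It also fails if it takes over 64 s, if anything falls off the work surface, if the arm or the gripper's body presses on something with over 40 N, if the wrist force passes 120 N, or if a joint passes its speed limit or range.

## Working session

There is one attempt and no reset: what is moved stays moved. The work goes in short steps, Python scripts to look and compute and a tool call to move; the robot and the scene stay as the last step left them, time stands still between calls to the robot, and variables do not carry over. Pictures are saved under pics/ and viewed, at most 10 in all, crops included, and the job is handed in when it is done.

Besides the shell and the picture viewer there is one more tool, called after ">>>" as name([rows], argument=value, ...), one row to a line, values as JSON. move_arm: Moves the arm, as the interface text tells. Its arguments: {"type":"object","properties":{"commands":{"type":"array"},"claw":{"type":"number"}},"required":["commands"]}

```bash
mkdir -p pics; python3 - <<'E'
from plant import get_obs, imaging
import cv2,numpy as np
for n in("top","side"):
    s=imaging.snapshot(n); cv2.imwrite(f"pics/{n}0.png",s["img"][:,:,::-1]); np.savez(f"{n}0.npz",**s)
    print(n,s["fx"],s["cx"],s["cy"],np.round(s["R"],3).tolist(),np.round(s["t"],3), "campos",np.round(-s["R"].T@s["t"],3))
o=get_obs();print(o["t"],o["tool_pos"],o["tool_rot"])
E
```

```text
top 399.418214172145 324.8572749497773 201.9345432380827 [[0.004, -1.0, -0.019], [-0.994, -0.001, -0.113], [0.113, 0.019, -0.993]] [-0.019  0.593  0.889] campos [ 0.488 -0.035  0.95 ]
side 437.11798383238124 323.79448641413404 193.461056500631 [[-0.998, -0.063, -0.02], [-0.022, 0.608, -0.794], [0.062, -0.791, -0.608]] [0.573 0.126 1.043] campos [0.51  0.785 0.746]
0.1 [ 0.24538847 -0.49166333  0.23059349] [ 9.73346627e-01  2.29337662e-01 -8.06127348e-05 -7.57855818e-04]
```

View pics/top0.png

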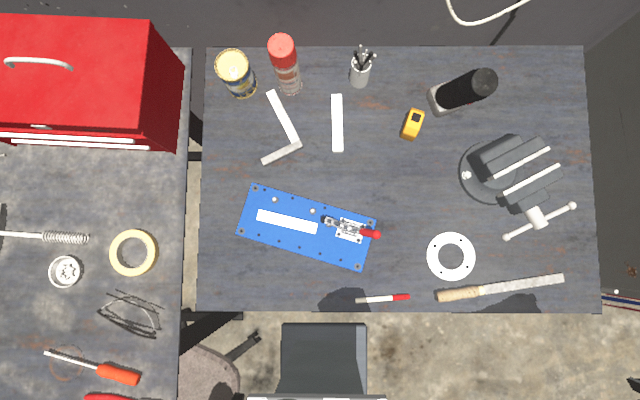

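View pics/side0.png

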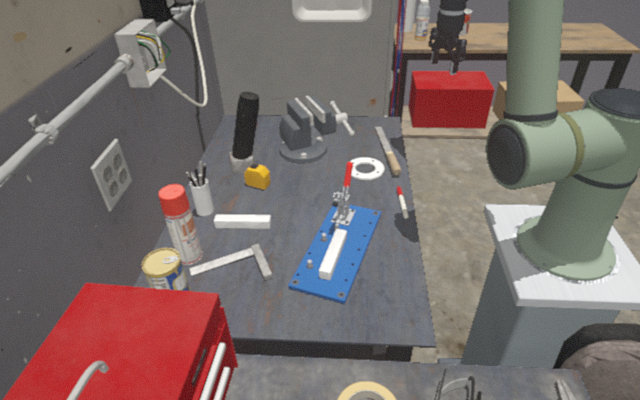

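The top view shows the blue plate with corners at about (252,185), (378,217), (362,270) and (237,236). The bar runs (258,210)-(317,233), the back pins are at (275,200) and (312,211), and the red handle end is at (376,234). The side view agrees: bar at (333,254), handle at (349,175).

```bash
cat > h.py <<'E'
import numpy as np,cv2
def cast(s,px,z):
    px=np.asarray(px,float).reshape(-1,2)
    d=np.c_[(px[:,0]-s["cx"])/s["fx"],(px[:,1]-s["cy"])/s["fy"],np.ones(len(px))]@s["R"]
    c=-s["R"].T@s["t"]; return (c+d*((z-c[2])/d[:,2])[:,None])[:,:2]
def plate(s,roi):
    h=cv2.cvtColor(s["img"],cv2.COLOR_RGB2HSV); m=cv2.inRange(h,(100,120,60),(125,255,255))
    x0,y0,x1,y1=roi; k=np.zeros_like(m);k[y0:y1,x0:x1]=m[y0:y1,x0:x1]
    c=np.vstack([q for q in cv2.findContours(k,0,1)[0] if cv2.contourArea(q)>30])
    return cv2.minAreaRect(cast(s,c,.012).astype(np.float32)),cv2.convexHull(c)
def bar(s,hull):
    h=cv2.cvtColor(s["img"],cv2.COLOR_RGB2HSV); m=cv2.inRange(h,(0,0,225),(180,45,255))
    k=np.zeros_like(m);cv2.fillPoly(k,[hull],255); m&=k
    c=max(cv2.findContours(m,0,1)[0],key=cv2.contourArea)
    return cv2.minAreaRect(cast(s,c,.037).astype(np.float32)),c
def axes(r):
    b=cv2.boxPoints(r);e=[b[1]-b[0],b[2]-b[1]];v=max(e,key=np.linalg.norm)
    if v[1]<0:v=-v
    return np.array(r[0]),np.arctan2(-v[0],v[1]),sorted(r[1])
E
python3 - <<'E'
from h import *
for n,roi in(("top",(220,170,400,280)),("side",(280,190,400,310))):
    s=dict(np.load(n+"0.npz")); r,h=plate(s,roi); c,y,sz=axes(r); print(n,"plate",c,y,sz)
    b,k=bar(s,h); bc,by,bs=axes(b); print("bar",bc,by,bs)
    R=np.array([[np.cos(y),-np.sin(y)],[np.sin(y),np.cos(y)]]); print("bar in fix",(bc-c)@R, "rel yaw",by-y)
    hh=cv2.cvtColor(s["img"],cv2.COLOR_RGB2HSV); m=cv2.inRange(hh,(0,150,90),(8,255,255))|cv2.inRange(hh,(172,150,90),(180,255,255))
    x0,y0,x1,y1=(340,220,400,250) if n=="top" else (335,150,365,210)
    ys,xs=np.nonzero(m[y0:y1,x0:x1]);xs+=x0;ys+=y0; print("red",xs.min(),xs.max(),ys.min(),ys.max())
    P=c+R@np.array([.0225,-.156]); X=np.r_[P,.147]; q=s["R"]@X+s["t"]; print("pred handle end",P,q[:2]/q[2]*s["fx"]+[s["cx"],s["cy"]])
    for p in((.04,-.005),(.04,.088),(.0225,-.05)):
        X=np.r_[c+R@np.array(p),.03];q=s["R"]@X+s["t"]; print("pin",X,np.round(q[:2]/q[2]*s["fx"]+[s["cx"],s["cy"]],1))
    v=s["img"][150:310,220:420] if n=="top" else s["img"][150:310,270:430]
    cv2.imwrite(f"pics/{n}1.png",cv2.resize(v[:,:,::-1],None,fx=3.5,fy=3.5,interpolation=2))
E
```

```text
top plate [0.53688431 0.02858713] -0.29048896 [0.12974309921264648, 0.3096070885658264]
bar [0.54784018 0.0699425 ] -0.23610394 [0.026999784633517265, 0.14202846586704254]
bar in fix [-0.00134817  0.04276073] rel yaw 0.05438502
red 360 380 229 238
pred handle end [ 0.51376001 -0.12732155] [378.52514261 234.75664454]
pin [0.57377636 0.01233978 0.03      ] [311.9 210.2]
pin [0.60041349 0.10144345 0.03      ] [273.7 198.7]
pin [ 0.54412061 -0.02576253  0.03      ] [328.4 223. ]
side plate [0.53741205 0.03277591] -0.28974533 [0.1301678717136383, 0.3148128092288971]
bar [0.54793668 0.07029961] -0.2399302 [0.025810716673731804, 0.1395883858203888]
bar in fix [-0.0006349   0.03896656] rel yaw 0.049815133
red 344 351 162 185
pred handle end [ 0.5144037  -0.12314993] [349.98888598 162.52547914]
pin [0.57431617 0.016556   0.03      ] [323.2 235.1]
pin [0.60088704 0.10567945 0.03      ] [308.9 262. ]
pin [ 0.54468876 -0.02156836  0.03      ] [336.2 224.9]
```

View pics/top1.png

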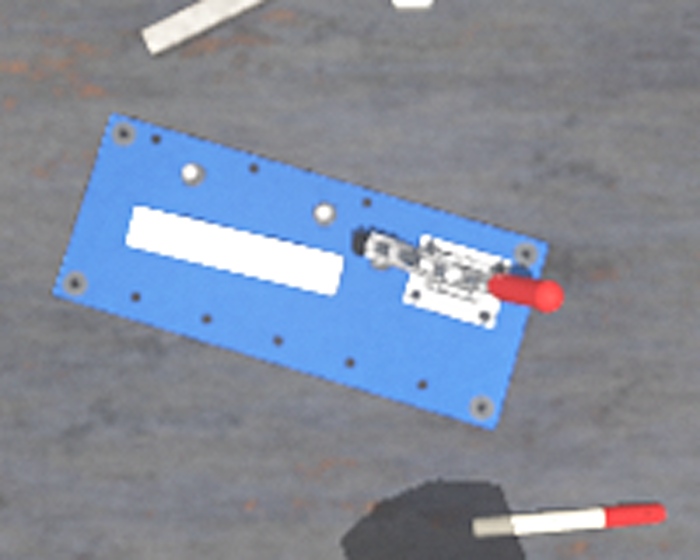

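The fixture is at (0.537, 0.029) with yaw -0.290, and both views and the pins agree. The bar is 23.5 mm short of the pins and about 17 mm left of home. I'll move to a point in front of the bar's near side, with the fingers shut and tool x along fixture x.

>>> move_arm([
  [0.482,-0.404,0,0,0,43.1],
  [0.482,-0.404,0,0,0,43.1],
  [0.482,-0.404,0,0,0,43.1],
  [0.482,-0.404,0,0,0,43.1],
  [0.482,-0.404,0,0,0,43.1],
  [0.482,-0.404,0,0,0,43.1],
  [0.482,-0.404,0,0,0,43.1],
  [0.482,-0.404,0,0,0,43.1],
  [0.482,-0.404,0,0,0,43.1],
  [0.482,-0.404,0,0,0,43.1],
  [0.482,-0.404,0,0,0,43.1],
  [0.482,-0.404,0,0,0,43.1],
], claw=0)

```text
t: 1.3
tool_pos: [0.4595, -0.0241, 0.2311]
tool_rot: [0.993, -0.117, 0.001, -0.016]
wrist_force: [0.1, 0.4, -0.7]
gripper_width: -0.0
gripper_force: 0.0
```

```bash
cat > st.py <<'E'
from plant import get_obs
import numpy as np
from scipy.spatial.transform import Rotation as Ro
def st():
    o=get_obs();y=-.290;c=np.array([.537,.029]);R=np.array([[np.cos(y),-np.sin(y)],[np.sin(y),np.cos(y)]])
    T=Ro.from_quat(o["tool_rot"]).as_matrix()
    f=(np.array(o["tool_pos"][:2])-c)@R
    print("t",o["t"],"fix xy",f.round(4),"z",round(o["tool_pos"][2],4),"tool x ang vs fixture deg",np.degrees(np.arctan2(T[1,0],T[0,0])-y).round(2),"tz",T[:,2].round(3),"F fix",(np.array(o["wrist_force"][:2])@R).round(2),o["wrist_force"][2].round(2),"w",o["gripper_width"],"q",np.round(o["qpos"],2))
    return f,o["tool_pos"][2]
if __name__=="__main__": st()
E
python3 st.py
```

```text
t 1.3 fix xy [-0.0591 -0.073 ] z 0.2311 tool x ang vs fixture deg 3.2 tz [ 0.006  0.032 -0.999] F fix [-0.    0.43] -0.74 w -2.323526835986074e-05 q [-0.24  0.16 -0.42  1.    0.03  3.14]
```

Joint 6 hit its range limit, so I'll use the pose a quarter turn the other way (tool x along fixture y, tool y along fixture x).

```bash
cat > goto.py <<'E'
import sys; from st import *
# row for target fixture x,y,z with tool x = fixture y, tool y = fixture x, z down
f=list(map(float,sys.argv[1:4])); o=get_obs(); y=-.290; c,s=np.cos(y),np.sin(y)
Rt=np.array([[-s,c,0],[c,s,0],[0,0,-1.]]); T=Ro.from_quat(o["tool_rot"])
P=np.array([.537+c*f[0]-s*f[1],.029+s*f[0]+c*f[1],f[2]])
print("row",T.inv().apply(P-o["tool_pos"]).round(4),(T.inv()*Ro.from_matrix(Rt)).as_rotvec(degrees=True).round(2))
E
python3 goto.py -.06 .042 .18
```

```text
row [ 0.0056 -0.1131  0.0548] [ -1.57  -1.36 -86.79]
```

>>> move_arm([
  [0.006,-0.113,0.055,-1.6,-1.4,-86.8],
  [0.006,-0.113,0.055,-1.6,-1.4,-86.8],
  [0.006,-0.113,0.055,-1.6,-1.4,-86.8],
  [0.006,-0.113,0.055,-1.6,-1.4,-86.8],
  [0.006,-0.113,0.055,-1.6,-1.4,-86.8],
  [0.006,-0.113,0.055,-1.6,-1.4,-86.8],
  [0.006,-0.113,0.055,-1.6,-1.4,-86.8],
  [0.006,-0.113,0.055,-1.6,-1.4,-86.8],
  [0.006,-0.113,0.055,-1.6,-1.4,-86.8],
  [0.006,-0.113,0.055,-1.6,-1.4,-86.8],
  [0.006,-0.113,0.055,-1.6,-1.4,-86.8],
  [0.006,-0.113,0.055,-1.6,-1.4,-86.8],
])

```text
t: 2.5
tool_pos: [0.492, 0.0833, 0.1798]
tool_rot: [0.804, 0.594, -0.001, 0.001]
wrist_force: [-0.1, 0.4, -0.0]
gripper_width: -0.0004
gripper_force: 0.0
```

```bash
python3 st.py; python3 goto.py -.055 .042 .026
```

```text
t 2.5 fix xy [-0.0586  0.0392] z 0.1798 tool x ang vs fixture deg 89.56 tz [-0.    -0.001 -1.   ] F fix [-0.22  0.39] -0.04 w -0.000449195804656676 q [ 0.02  0.28 -0.4   0.89 -0.    1.89]
row [0.003  0.0036 0.1538] [ 0.01  0.09 -0.44]
```

>>> move_arm([
  [0.003,0.002,0.05,0,0,-0.4],
  [0.003,0.003,0.09,0,0,-0.4],
  [0.003,0.003,0.13,0,0,-0.4],
  [0.003,0.004,0.154,0,0,-0.4],
  [0.003,0.004,0.154,0,0,-0.4],
  [0.003,0.004,0.154,0,0,-0.4],
])

```text
t: 3.1
tool_pos: [0.4968, 0.0853, 0.0262]
tool_rot: [0.801, 0.598, -0.001, 0.0]
wrist_force: [0.1, -1.0, 0.4]
gripper_width: 0.0001
gripper_force: 0.0
```

```bash
python3 st.py; python3 - <<'E'
from h import *; from plant import imaging
s=imaging.snapshot("side"); cv2.imwrite("pics/side2.png",cv2.resize(s["img"][130:330,250:450,::-1],None,fx=3,fy=3))
E
```

```text
t 3.1 fix xy [-0.0546  0.0425] z 0.0262 tool x ang vs fixture deg 90.08 tz [-0.001 -0.001 -1.   ] F fix [ 0.37 -0.91] 0.43 w 7.031430846774449e-05 q [ 0.02  0.48 -0.56  0.52 -0.    1.88]
```

View pics/side2.png

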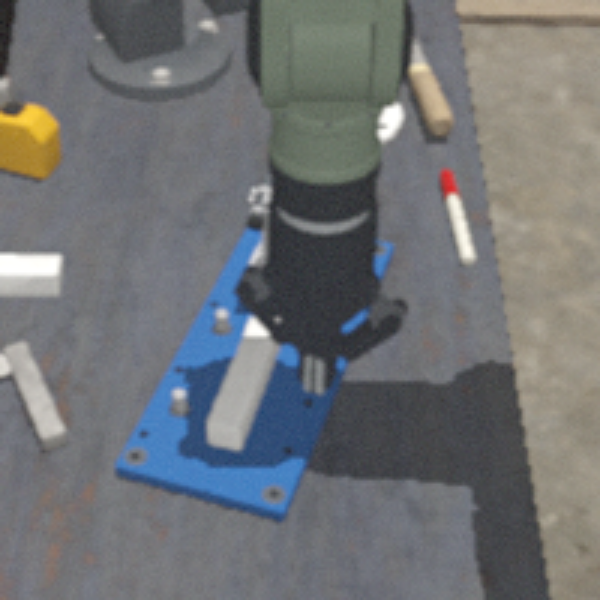

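The crop shows the shut fingertips at (315,375), in front of the bar's middle at (245,385). The bar still lies clear of the pins at (222,318) and (180,400).

>>> move_arm([
  [0,0.005,0,0,0,0],
  [0,0.01,0,0,0,0],
  [0,0.015,0,0,0,0],
  [0,0.018,0,0,0,0],
  [0,0.021,0,0,0,0],
  [0,0.024,0,0,0,0],
  [0,0.027,0,0,0,0],
  [0,0.03,0,0,0,0],
  [0,0.033,0,0,0,0],
  [0,0.036,0,0,0,0],
])

```text
t: 4.15
tool_pos: [0.5311, 0.0754, 0.0259]
tool_rot: [0.801, 0.599, -0.001, 0.0]
wrist_force: [-1.5, 0.9, 0.2]
gripper_width: -0.0
gripper_force: 0.6
```

```bash
python3 st.py
```

```text
t 4.15 fix xy [-0.0189  0.0428] z 0.0259 tool x ang vs fixture deg 90.19 tz [-0.001 -0.001 -1.   ] F fix [-1.74  0.43] 0.15 w -4.564388325496468e-05 q [ 0.    0.53 -0.48  0.57 -0.    1.86]
```

>>> move_arm([
  [0,0.002,0,0,0,0],
  [0,0.004,0,0,0,0],
  [0,0.006,0,0,0,0],
  [0,0.008,0,0,0,0],
  [0,0.01,0,0,0,0],
  [0,0.011,0,0,0,0],
  [0,0.012,0,0,0,0],
])

```text
t: 4.85
tool_pos: [0.5429, 0.072, 0.026]
tool_rot: [0.801, 0.599, -0.0, 0.001]
wrist_force: [-0.9, 0.4, 0.3]
gripper_width: 0.0001
gripper_force: 0.6
```

```bash
python3 st.py; cat > look.py <<'E'
from h import *; from plant import imaging
import sys
y=-.290;c=np.array([.537,.029]);R=np.array([[np.cos(y),-np.sin(y)],[np.sin(y),np.cos(y)]])
hull=np.array([(250,187),(376,219),(360,266),(239,234)],np.int32)
s=imaging.snapshot("top"); b,_=bar(s,hull.reshape(-1,1,2)); bc,by,bs=axes(b); print("top bar fix",((bc-c)@R).round(4),"rel",round(by-y,3),bs)
s=imaging.snapshot("side"); np.savez("s.npz",**s)
cv2.imwrite(f"pics/{sys.argv[1]}.png",cv2.resize(s["img"][150:310,270:430,::-1],None,fx=3.5,fy=3.5,interpolation=2))
E
python3 look.py side3
```

```text
t 4.85 fix xy [-0.0066  0.0429] z 0.026 tool x ang vs fixture deg 90.19 tz [ 0.    -0.001 -1.   ] F fix [-1.    0.09] 0.31 w 0.00012833331359925372 q [-0.    0.54 -0.45  0.58 -0.    1.86]
top bar fix [-0.0279  0.0835] rel -1.263 [0.03221229091286659, 0.07323313504457474]
```

View pics/side3.png

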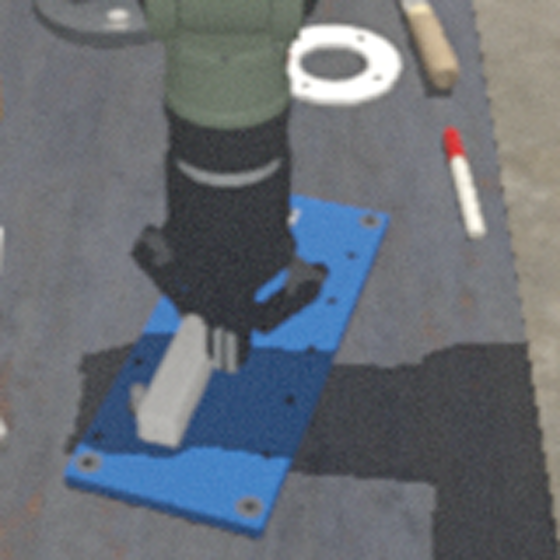

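The bar (175,390 in the crop) now nearly touches the left pin at (137,400), and the push force is about 1 N. I'll go on in 1 mm steps until the force rises.

>>> move_arm([
  [0,0.001,0,0,0,0],
  [0,0.002,0,0,0,0],
  [0,0.003,0,0,0,0],
  [0,0.004,0,0,0,0],
  [0,0.004,0,0,0,0],
])

```text
t: 5.45
tool_pos: [0.5464, 0.0711, 0.026]
tool_rot: [0.801, 0.599, -0.0, 0.0]
wrist_force: [-2.5, 1.2, 0.5]
gripper_width: 0.0
gripper_force: 1.1
```

```bash
python3 st.py
```

```text
t 5.45 fix xy [-0.003  0.043] z 0.026 tool x ang vs fixture deg 90.19 tz [-0.    -0.001 -1.   ] F fix [-2.7   0.41] 0.54 w 1.256321854501628e-05 q [-0.    0.55 -0.44  0.58 -0.    1.85]
```

>>> move_arm([
  [0,0.001,0,0,0,0],
  [0,0.002,0,0,0,0],
  [0,0.002,0,0,0,0],
])

```text
t: 5.75
tool_pos: [0.5467, 0.071, 0.0258]
tool_rot: [0.801, 0.599, -0.001, -0.001]
wrist_force: [-6.2, 3.7, 5.1]
gripper_width: -0.0
gripper_force: 3.9
```

```bash
python3 st.py
```

```text
t 5.75 fix xy [-0.0027  0.043 ] z 0.0258 tool x ang vs fixture deg 90.22 tz [-0.003  0.    -1.   ] F fix [-7.   1.8] 5.06 w -7.853111532146077e-06 q [-0.    0.55 -0.43  0.59  0.    1.85]
```

Firmly seated: the tip has stalled and the force has risen to 7 N. I'll hold briefly, back off, lift and check.

>>> move_arm([
  [0,0,0,0,0,0],
  [0,0,0,0,0,0],
  [0,-0.005,0,0,0,0],
  [0,-0.03,0,0,0,0],
  [0,-0.04,-0.03,0,0,0],
  [0.04,-0.04,-0.06,0,0,0],
  [0.08,-0.03,-0.06,0,0,0],
  [0.12,-0.01,-0.06,0,0,0],
  [0.15,0.02,-0.06,0,0,0],
  [0.15,0.02,-0.06,0,0,0],
])

```text
t: 6.75
tool_pos: [0.6159, 0.2113, 0.0863]
tool_rot: [0.8, 0.6, 0.003, 0.002]
wrist_force: [-0.4, -0.3, 0.3]
gripper_width: -0.0001
gripper_force: 0.0
```

```bash
python3 st.py; python3 look.py side4; python3 goto.py .0235 .137 .026
```

```text
t 6.75 fix xy [0.0235 0.1973] z 0.0863 tool x ang vs fixture deg 90.31 tz [ 0.008 -0.    -1.   ] F fix [-0.29 -0.45] 0.25 w -5.3149027661105335e-05 q [ 0.22  0.62 -0.1   0.84 -0.    2.07]
top bar fix [0.026  0.0418] rel -0.005 [0.0345950648188591, 0.1422865092754364]
row [-0.0562  0.0039  0.0594] [0.08 0.1  0.22]
```

View pics/side4.png

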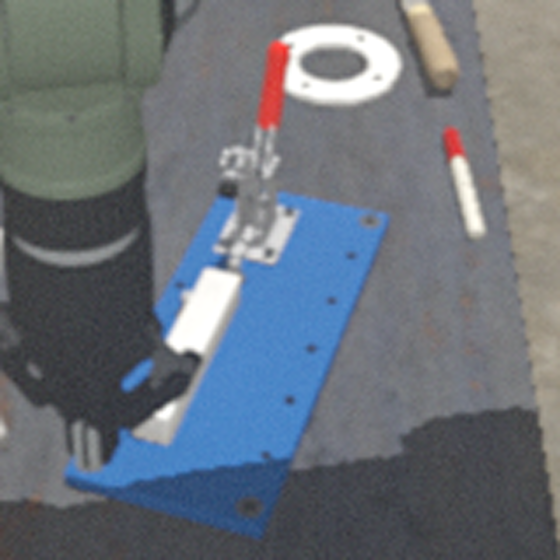

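The bar lies flat on the back pins (relative angle -0.005 rad) with its left end at y≈0.112. In the crop the fingertips, at (90,455), are to the left of the free end. Next: down, then push towards the stop pin.

>>> move_arm([
  [-0.02,0.002,0.02,0,0,0.2],
  [-0.04,0.003,0.04,0,0,0.2],
  [-0.05,0.003,0.06,0,0,0.2],
  [-0.055,0.003,0.06,0,0,0.2],
  [-0.06,0.003,0.06,0,0,0.2],
  [-0.065,0.003,0.06,0,0,0.2],
  [-0.069,0.003,0.06,0,0,0.2],
  [-0.072,0.003,0.06,0,0,0.2],
  [-0.075,0.003,0.06,0,0,0.2],
  [-0.075,0.003,0.06,0,0,0.2],
])

```text
t: 7.85
tool_pos: [0.5922, 0.1357, 0.0264]
tool_rot: [0.802, 0.597, 0.0, 0.001]
wrist_force: [1.3, 0.8, 0.4]
gripper_width: -0.0002
gripper_force: 0.4
```

```bash
python3 st.py
```

```text
t 7.85 fix xy [0.0224 0.1181] z 0.0264 tool x ang vs fixture deg 89.99 tz [ 0.001 -0.001 -1.   ] F fix [0.97 1.15] 0.37 w -0.0002088309745062575 q [ 0.1   0.63 -0.28  0.66 -0.    1.97]
```

>>> move_arm([
  [-0.002,0,0,0,0,0],
  [-0.004,0,0,0,0,0],
  [-0.006,0,0,0,0,0],
  [-0.007,0,0,0,0,0],
  [-0.008,0,0,0,0,0],
  [-0.009,0,0,0,0,0],
  [-0.009,0,0,0,0,0],
])

```text
t: 8.55
tool_pos: [0.5892, 0.1269, 0.0259]
tool_rot: [0.802, 0.597, -0.0, 0.001]
wrist_force: [0.7, 1.8, 0.8]
gripper_width: 0.0001
gripper_force: 0.5
```

```bash
python3 st.py
```

```text
t 8.55 fix xy [0.022  0.1087] z 0.0259 tool x ang vs fixture deg 89.98 tz [-0.    -0.002 -1.   ] F fix [0.11 1.96] 0.8 w 8.749924583583408e-05 q [ 0.09  0.62 -0.29  0.66 -0.    1.95]
```

>>> move_arm([
  [-0.001,0,0,0,0,0],
  [-0.002,0,0,0,0,0],
  [-0.003,0,0,0,0,0],
  [-0.003,0,0,0,0,0],
])

```text
t: 8.95
tool_pos: [0.5883, 0.124, 0.0259]
tool_rot: [0.802, 0.597, -0.0, 0.001]
wrist_force: [-0.4, 0.8, 0.7]
gripper_width: -0.0
gripper_force: 0.4
```

```bash
python3 st.py
```

```text
t 8.95 fix xy [0.022  0.1057] z 0.0259 tool x ang vs fixture deg 89.97 tz [-0.    -0.002 -1.   ] F fix [-0.61  0.69] 0.7 w -1.0023724221455396e-05 q [ 0.09  0.62 -0.3   0.65 -0.    1.95]
```

>>> move_arm([
  [-0.001,0,0,0,0,0],
  [-0.002,0,0,0,0,0],
  [-0.002,0,0,0,0,0],
])

```text
t: 9.25
tool_pos: [0.5881, 0.1231, 0.026]
tool_rot: [0.802, 0.598, 0.0, -0.0]
wrist_force: [0.7, 5.1, -0.7]
gripper_width: -0.0
gripper_force: 2.5
```

```bash
python3 st.py
```

```text
t 9.25 fix xy [0.0221 0.1048] z 0.026 tool x ang vs fixture deg 90.01 tz [ 0.001  0.001 -1.   ] F fix [-0.78  5.1 ] -0.69 w -1.2340536384865154e-05 q [ 0.08  0.62 -0.3   0.65  0.    1.94]
```

The force rose to 5 N, so the bar is on the stop pin. I'll hold, back off and check.

>>> move_arm([
  [-0.0005,0,0,0,0,0],
  [-0.0005,0,0,0,0,0],
  [-0.0005,0,0,0,0,0],
  [0.005,0,0,0,0,0],
  [0.03,0,-0.02,0,0,0],
  [0.06,0,-0.06,0,0,0],
  [0.08,0,-0.11,0,0,0],
  [0.1,0,-0.16,0,0,0],
  [0.1,0,-0.16,0,0,0],
])

```text
t: 10.15
tool_pos: [0.62, 0.2205, 0.1925]
tool_rot: [0.801, 0.598, 0.004, 0.003]
wrist_force: [0.7, 0.1, -0.0]
gripper_width: 0.0001
gripper_force: 0.0
```

```bash
python3 st.py; python3 look.py side5; python3 goto.py -.09 .0 .24
```

```text
t 10.15 fix xy [0.0248 0.2072] z 0.1925 tool x ang vs fixture deg 90.1 tz [ 0.01 -0.   -1.  ] F fix [0.66 0.27] -0.05 w 8.72065505577517e-05 q [ 0.23  0.54  0.05  1.06 -0.    2.09]
top bar fix [0.0255 0.0222] rel -0.007 [0.03493912145495415, 0.1461380422115326]
row [-0.2049 -0.1129 -0.0525] [0.25 0.04 0.04]
```

View pics/side5.png

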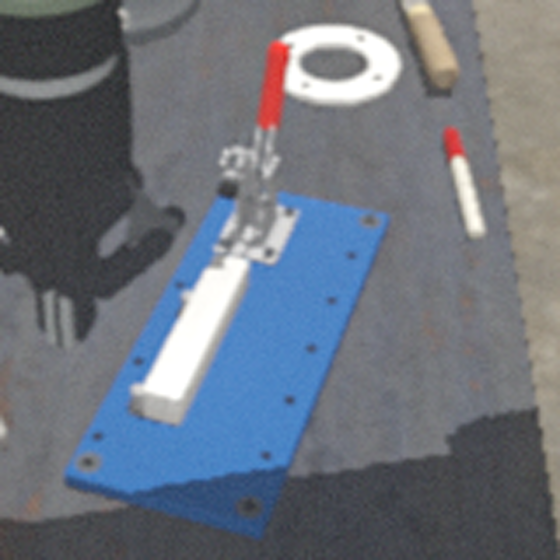

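The bar (190,340 in the crop) sits against both back pins and the stop pin. Next: over the top, to behind the red handle.

```bash
python3 goto.py .0225 -.205 .24
```

```text
row [-0.41   -0.0005 -0.0519] [0.25 0.04 0.04]
```

>>> move_arm([
  [0,0,-0.05,0,0,0],
  [-0.05,0,-0.054,0,0,0],
  [-0.1,0,-0.054,0,0,0],
  [-0.15,0,-0.054,0,0,0],
  [-0.2,0,-0.053,0,0,0],
  [-0.25,0,-0.053,0,0,0],
  [-0.3,0,-0.052,0,0,0],
  [-0.35,0,-0.052,0,0,0],
  [-0.4,0,-0.052,0.2,0,0],
  [-0.41,0,-0.052,0.2,0,0],
  [-0.41,0,-0.052,0.2,0,0],
  [-0.41,0,-0.052,0.2,0,0],
])

```text
t: 11.45
tool_pos: [0.4982, -0.1736, 0.237]
tool_rot: [0.802, 0.597, -0.002, -0.002]
wrist_force: [0.3, 0.8, -0.4]
gripper_width: -0.0002
gripper_force: 0.0
```

```bash
python3 st.py; python3 goto.py .0225 -.205 .125
```

```text
t 11.45 fix xy [ 0.0208 -0.2053] z 0.237 tool x ang vs fixture deg 89.97 tz [-0.006  0.001 -1.   ] F fix [0.03 0.89] -0.41 w -0.0001715693754235859 q [-0.47  0.29 -0.23  1.06 -0.    1.39]
row [0.0003 0.0023 0.112 ] [-0.32  0.02 -0.03]
```

>>> move_arm([
  [0,0.002,0.04,-0.3,0,0],
  [0,0.002,0.08,-0.3,0,0],
  [0,0.002,0.112,-0.3,0,0],
  [0.005,0.002,0.112,-0.3,0,0],
  [0.01,0.002,0.112,-0.3,0,0],
  [0.015,0.002,0.112,-0.3,0,0],
  [0.019,0.002,0.112,-0.3,0,0],
  [0.023,0.002,0.112,-0.3,0,0],
  [0.027,0.002,0.112,-0.3,0,0],
  [0.031,0.002,0.112,-0.3,0,0],
])

```text
t: 12.45
tool_pos: [0.5098, -0.1452, 0.1268]
tool_rot: [0.802, 0.597, 0.0, 0.002]
wrist_force: [-0.0, 0.6, 0.4]
gripper_width: -0.0001
gripper_force: 0.0
```

```bash
python3 st.py; python3 look.py side6
```

```text
t 12.45 fix xy [ 0.0238 -0.1747] z 0.1268 tool x ang vs fixture deg 89.98 tz [ 0.003 -0.002 -1.   ] F fix [-0.18  0.57] 0.37 w -0.00013338199221470684 q [-0.42  0.38 -0.4   0.79 -0.    1.45]
top bar fix [0.0257 0.0242] rel -0.007 [0.03472331166267395, 0.14213229715824127]
```

View pics/side6.png

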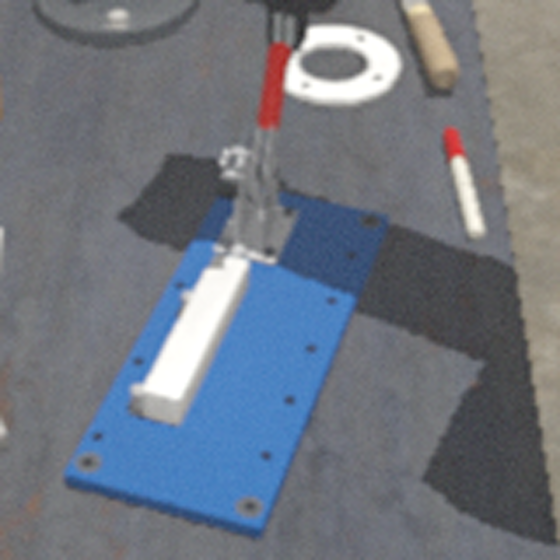

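The fingers sit right behind the handle end at (283,40), and the bar measures at home (y 0.024). I'll push the handle along +y.

>>> move_arm([
  [0.002,0,0,0,0,0],
  [0.004,0,0,0,0,0],
  [0.006,0,0,0,0,0],
  [0.008,0,0,0,0,0],
  [0.011,0,0,0,0,0],
  [0.014,0,0,0,0,0],
  [0.017,0,0,0,0,0],
  [0.02,0,0,0,0,0],
])

```text
t: 13.35
tool_pos: [0.5156, -0.1282, 0.1271]
tool_rot: [0.802, 0.597, -0.001, 0.003]
wrist_force: [-2.1, -4.8, 4.5]
gripper_width: -0.0002
gripper_force: 2.8
```

```bash
python3 st.py
```

```text
t 13.35 fix xy [ 0.0244 -0.1567] z 0.1271 tool x ang vs fixture deg 89.9 tz [ 0.002 -0.006 -1.   ] F fix [-0.64 -5.22] 4.49 w -0.0001850290901277773 q [-0.38  0.38 -0.4   0.79 -0.    1.48]
```

>>> move_arm([
  [0.003,0,0,0,0,0],
  [0.006,0,0,0,0,0],
  [0.009,0,0,0,0,0],
  [0.012,0,0,0,0,0],
  [0.015,0,0,0,0,0],
  [0.018,0,0,0,0,0],
  [0.02,0,0,0,0,0],
])

```text
t: 14.05
tool_pos: [0.5211, -0.1066, 0.1262]
tool_rot: [0.802, 0.598, 0.0, 0.001]
wrist_force: [-0.5, -3.2, 2.7]
gripper_width: 0.0001
gripper_force: 1.8
```

```bash
python3 st.py
```

```text
t 14.05 fix xy [ 0.0235 -0.1345] z 0.1262 tool x ang vs fixture deg 90.0 tz [ 0.002 -0.002 -1.   ] F fix [ 0.41 -3.18] 2.66 w 9.381576377347273e-05 q [-0.34  0.39 -0.39  0.79 -0.    1.52]
```

>>> move_arm([
  [0.001,0,0,0,0,0],
  [0.002,0,0,0,0,0],
  [0.003,0,0,0,0,0],
  [0.003,0,0,0,0,0],
])

```text
t: 14.45
tool_pos: [0.5217, -0.1045, 0.1264]
tool_rot: [0.802, 0.597, -0.0, 0.002]
wrist_force: [-2.0, -4.9, 4.4]
gripper_width: -0.0001
gripper_force: 2.6
```

```bash
python3 st.py
```

```text
t 14.45 fix xy [ 0.0235 -0.1323] z 0.1264 tool x ang vs fixture deg 89.97 tz [ 0.002 -0.003 -1.   ] F fix [-0.54 -5.23] 4.36 w -9.146792797727789e-05 q [-0.34  0.39 -0.39  0.79 -0.    1.53]
```

>>> move_arm([
  [0.001,0,0,0,0,0],
  [0.002,0,0,0,0,0],
  [0.003,0,0,0,0,0],
  [0.003,0,0,0,0,0],
])

```text
t: 14.85
tool_pos: [0.5222, -0.1032, 0.1266]
tool_rot: [0.802, 0.597, -0.002, 0.003]
wrist_force: [-3.0, -9.0, 6.1]
gripper_width: -0.0001
gripper_force: 5.0
```

```bash
python3 st.py
```

```text
t 14.85 fix xy [ 0.0236 -0.1309] z 0.1266 tool x ang vs fixture deg 89.92 tz [ 0.001 -0.006 -1.   ] F fix [-0.32 -9.46] 6.07 w -0.00011534797452952501 q [-0.33  0.39 -0.39  0.79 -0.01  1.53]
```

>>> move_arm([
  [0.001,0,0,0,0,0],
  [0.002,0,0,0,0,0],
  [0.002,0,0,0,0,0],
  [0.002,0,0,0,0,0],
])

```text
t: 15.25
tool_pos: [0.5222, -0.103, 0.1266]
tool_rot: [0.803, 0.596, -0.003, 0.004]
wrist_force: [-5.5, -15.3, 6.3]
gripper_width: -0.0001
gripper_force: 7.6
```

```bash
python3 st.py
```

```text
t 15.25 fix xy [ 0.0236 -0.1307] z 0.1266 tool x ang vs fixture deg 89.85 tz [-0.001 -0.01  -1.   ] F fix [ -0.92 -16.22] 6.33 w -0.0001464293530063376 q [-0.33  0.39 -0.39  0.79 -0.01  1.54]
```

The tip has stalled at 16 N, so the handle is at its end stop. I'll back off, rise and check.

>>> move_arm([
  [0,0,0,0,0,0],
  [-0.005,0,0,0,0,0],
  [-0.03,0,0,0,0,0],
  [-0.07,0,-0.03,0,0,0],
  [-0.1,0,-0.07,0,0,0],
  [-0.13,0,-0.07,0,0,0],
  [-0.13,0,-0.07,0,0,0],
])

```text
t: 15.95
tool_pos: [0.4861, -0.2259, 0.1971]
tool_rot: [0.803, 0.596, 0.001, 0.002]
wrist_force: [0.4, 0.6, -0.3]
gripper_width: 0.0001
gripper_force: 0.0
```

```bash
python3 st.py; python3 look.py side7; python3 - <<'E'
from h import *
s=dict(np.load("s.npz"));y=-.290;R=np.array([[np.cos(y),-np.sin(y)],[np.sin(y),np.cos(y)]])
X=np.r_[np.array([.537,.029])+R@[.0225,-.110],.159];q=s["R"]@X+s["t"];p=q[:2]/q[2]*s["fx"]+[s["cx"],s["cy"]];print("shut end px in crop",(p-[270,150])*3.5)
E
```

```text
t 15.95 fix xy [ 0.0241 -0.2588] z 0.1971 tool x ang vs fixture deg 89.78 tz [ 0.004 -0.001 -1.   ] F fix [0.21 0.69] -0.27 w 6.56583113877684e-05 q [-0.57  0.32 -0.29  0.95  0.    1.29]
top bar fix [ 0.0217 -0.0192] rel -0.004 [0.045687004923820496, 0.2291484773159027]
shut end px in crop [260.70561654  61.39498587]
```

View pics/side7.png

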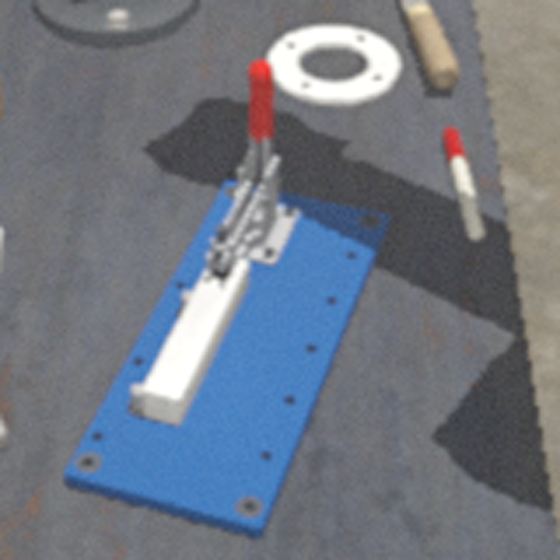

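The handle end is at (260,62), where the shut position should appear (261,61). The clamp foot is on the bar at (220,265), and the bar hasn't moved. Handing in.

```bash
python3 -c "
from plant import job
print(job.finish_job())"
```

```text
the job is handed in; nothing more can be done
None
```

I handed the job in at about 16 s: the bar sits against both back pins and the stop pin, and the handle is upright with the clamp foot on the bar. I judged this from the final picture and the measured push forces (16 N at most), as the hand-in gave no verdict.

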